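# Re-hang a fudge carrier on the buffered hook and press it home

### The arm

A 6-joint arm with a two-finger parallel gripper is mounted at the origin on the work surface; the furniture and walls round the work are solid. World frame = base frame: x ahead of the robot, y to its left, z up, the work surface at z = 0. Lengths are in m, angles in rad, forces in N, time in s.
With the tool pointing down it reaches from about 0.35 to 0.85 m from the base axis. Payload 8.1 kg.
Tool frame: the origin (TCP) lies on the mounting face of the last link; the fingertips stand 186 mm ahead of it and the grasp point (between the pads) lies 167 mm ahead of it; z points along the fingers, y is the direction in which the jaws open and shut (so a half turn about z gives the same grasp; the last joint's range is limited). The gripper opens to 93 mm and grips with 3 to 60 N. Pads are 15 mm wide; open, the fingers measure 128 mm over their backs; the gripper's body (75 mm by 188 mm) begins 65 mm behind the grasp point.
Start: joints at [1.187, 0.13, 1.488, -0, 1.523, -0.085], TCP at [0.177, 0.573, 0.405] pointing down, gripper open.
Joint ranges: [-2.96, 2.96], [-0.89, 2.26], [0.02, 2.5], [-1.34, 4.48], [0, 2.73], [-2.66, 2.66]. Speed limits (rad/s): [2.39, 2.39, 2.79, 3.14, 3.14, 3.14].

### API

Orientations are given as a rotation vector (axis times angle).
In Python, from plant import robot, read_camera, spotter gives the robot as it stands.
- The arm moves only by the tool arm_command, never from a script. Its arguments are lists of equal length, an entry for each row: "xyz": the shift along the world's x, y, z in cm, a list of three; "turn": the turn, a rotation vector about the world's x, y, z in rad, a list of three. A call has 1 to 12 rows; each row shifts and turns the commanded pose from where the row before left it; what a row does not reach is not made up. A row lasts 1/8 s, in which the tool goes at most 62.5 mm and 10.7 degrees, less where a joint would pass 70% of its speed; a pose out of reach is approached as far as the arm can. A call is refused whole if a number of a shift passes 6.25 or a number of a turn 0.188, either way. A call with a gripper value outside its range is refused whole. "gripper" is the finger opening in cm, from 0 to 9.3, set as the call begins (left out, the last holds). The fingers move at their own pace and stop on an object; "force" is the grip in N (left out, the last holds). Time passes only in rows, so rows that do not move let the fingers close. It gives the time, the measured TCP pose, the force and the opening at its end, in the units of the state.
- robot.read_state(): the state, without advancing time (a new reading comes with each control period).
- read_camera(name): name is "side" or "top"; returns a dict with "frame" (400x640x3 uint8, red, green, blue), "z_map" (400x640 float32, m along the optical axis (not along the pixel's ray), 0 where there is no reading), "fx", "fy", "cx", "cy" (pixels), "eye" and "orientation" of the camera in the world. Camera axes: x right, y down, z forward; pixel columns grow to the right and rows downward; lengths in m; the calibration is good to about 2 mm. A picture is of the moment at which its call begins.
- robot.close_job(): hands the job in, once; it reports no verdict.
Trained networks look in a picture, given as the dict that the camera call returned (one of the last four; its "shot" number tells which), for a name from the list of things; names that differ only in an ending like _2 or _b are one class to them, and where a whole thing is asked for, a point or a joint stands for the part that bears it (a point fixed in the world has none). Each returns a list of dicts, best first, with "confidence" (0 to 1); they miss things now and then, are a little off and sometimes report something else, mostly with a low value. They report only what shows in the picture. A call takes as long as a camera call.
- spotter.masks_of(picture, query): "pixels" (400x640 bool, what is visible of it) and "centre" ([row, column] in pixels, amid what is visible of it).
The state is a dict: "t": time; "q": joint angles; "dq": joint speeds; "joint_torque": joint torques, N m; "tool_pos": TCP position; "orientation": TCP orientation; "force": force on the tool from outside, world axes, zero at the start; "wrist_torque": the same for the moment, N m; "opening": finger opening in m.
Only numpy, scipy, OpenCV 4.12 (cv2) and the standard library are available. Lean on these libraries where they do the work, as an engineer would, in place of code of your own. Each camera call takes 0.05 s, during which the arm holds its last target. There are 200 camera calls.

### The job

Take the small metal carrier with its two pieces of fudge off the plain hook stand and hang it on the other hook stand, the one with the small box between its prongs; lower it gently onto the prongs, never set it down on the way, and keep it level so that the fudge stays in. Once it hangs on the prongs, slide it back until its tongue has gone into the box and presses firmly on the buffer hidden inside: hold a steady push of about 12 newtons there for a second, never 20 or more, then let go. Leave it hanging there with its tongue still in the box, and do not disturb the jar, rolls and lid that stand about.

Things in the scene. Friction and masses are not known exactly. Their poses are not given: they have to be found in the camera images.
- carrier: Aluminium hanging carrier, 0.3 kg +-25% plus 50 g fudge. Origin: centre of the tray's underside; z up, x towards its tongue (away from the robot). Tray 84 (x) x 110 (y) x 22 mm, walls and floor 4. Side arms 22 (x) x 5 (y) mm at y = +-53 rise to the crosspiece. Starts hanging on plain_stand, crosspiece 140-160 mm in front of the post axis, prongs through the window between tray and crosspiece.
- carrier_bar (a point): Centre of the underside of the carrier's crosspiece, the face that rests on the prongs, 104 mm above the carrier's origin; carrier axes. Crosspiece 30 (x) x 111 (y) x 6 mm.
- carrier_grip (a point): Point on the axis of the black upright grip block, 30 (x) x 16 (y) x 44 mm high, which stands on the middle of the crosspiece: 24 mm above the crosspiece's top, 20 mm below the block's top; carrier axes.
- tongue_tip (a point): Middle of the end face of the carrier's flat tongue, 20 mm wide (y), 6 mm thick, at the crosspiece's height: 75 mm ahead (carrier x) of carrier_bar and 3 mm above it.
- fudge_a: Piece of fudge 37 (x) x 44 (y) x 14 mm lying loose in the tray's +y half; origin: centre of its underside.
- fudge_b: Piece of fudge 37 (x) x 46 (y) x 14 mm lying loose in the tray's -y half; origin: centre of its underside.
- plain_stand: Fixed hook stand without a box; the carrier starts on it. Origin on the table under the axis of its grey post (24 x 64 mm, 163 high); z up, prongs point to its -x, towards the robot. Base plate 10 mm thick from x = -120 to +30, 100 wide.
- plain_prongs (a point): Midway between the ends of plain_stand's two level round prongs, at the height of their top: x = -205, z = 160 mm in the stand's frame and axes. Prongs 10 mm thick, at y = +-25, from the post to x = -205; their ends are turned up, to z = 172 mm, between x = -210 and -200.
- buffer_stand: Fixed hook stand of the same shape, sizes, origin and axes as plain_stand, plus a small grey box between its prongs that holds the buffer. The carrier goes on as it hung on plain_stand, tongue towards the post and into the box.
- buffer_prongs (a point): The same point as plain_prongs, on buffer_stand; prongs and turned-up ends of the same sizes.
- box_mouth (a point): Centre of the box's open front: x = -85, z = 163 mm in the frame and axes of buffer_stand. Mouth 32 mm wide (y), 26 high (z = 150-176); box 40 wide outside, top at z = 180, closed above, reaching back to x = -18 mm.
- buffer: Buffer in the box; its frame is buffer_stand's own and tells nothing of the pad. The pad's face lies at x = -72 to -36 mm, new each time, hidden, not measured: the tongue meets it with carrier_bar 147 to 111 mm in front of the post axis. It yields 1 mm per 6 N, at most 8 mm. Sliding on the prongs also drags with up to about 5 N.
- jar_between: Bystander: filled glass jar with white lid, 74 mm diameter, 113 mm high; origin: centre of underside.
- tape_roll: Bystander: roll of packing tape lying flat, 68 mm diameter, 24 mm high; origin: centre of underside.
- spare_lid: Bystander: white jar lid, 70 mm diameter, 14 mm high; origin: centre of underside.
- ribbon_roll: Bystander: roll of ribbon lying flat, 62 mm diameter, 24 mm high; origin: centre of underside.

How it is judged:
On the way, in this order (a step that is already met when the one before it is completed fails the run):
1. the carrier has been drawn off the plain stand's prongs, over their turned-up ends, and touches neither stand (x of carrier_bar in the frame of plain_stand below -0.225 m and contact force between carrier and plain_stand below 0.1 N and contact force between carrier and buffer_stand below 0.1 N), for 0.1 s.
2. hanging on the buffer stand's prongs, the carrier presses on the hidden buffer with more than 4 N for 0.5 s (z of carrier_bar in the frame of buffer_stand between 0.156 and 0.165 m and y of carrier_bar in the frame of buffer_stand between -0.012 and 0.012 m and x of carrier_bar in the frame of buffer_stand between -0.155 and -0.105 m and angle between the x axis of carrier and the x axis of buffer_stand, either way round below 0.15 rad and contact force between carrier and buffer above 4 N), for 0.5 s.
At the end, for the whole second after the job is handed in: The carrier rests released on the buffer stand: crosspiece underside 156-165 mm up, within 12 mm of the middle, in line within 0.15 rad, level within 0.08 rad, bar centre 105-155 mm in front of the post's axis (tongue in the box); both fudge pieces lie on the tray floor (z of carrier_bar in the frame of buffer_stand between 0.156 and 0.165 m and y of carrier_bar in the frame of buffer_stand between -0.012 and 0.012 m and x of carrier_bar in the frame of buffer_stand between -0.155 and -0.105 m and angle between the x axis of carrier and the x axis of buffer_stand, either way round below 0.15 rad and x of fudge_a in the frame of carrier between -0.04 and 0.04 m and y of fudge_a in the frame of carrier between -0.055 and 0.055 m and z of fudge_a in the frame of carrier between -0.002 and 0.015 m and x of fudge_b in the frame of carrier between -0.04 and 0.04 m and y of fudge_b in the frame of carrier between -0.055 and 0.055 m and z of fudge_b in the frame of carrier between -0.002 and 0.015 m and angle between carrier's own z axis and vertical below 0.08 rad and linear speed of carrier below 0.02 m/s and contact force between carrier and buffer_stand above 1 N); the robot touches nothing.
It fails at once if the carrier presses on the buffer with 20 N or more, or strikes or presses on a hook stand with 50 N or more (contact force between carrier and buffer above 20 N or contact force between carrier and buffer_stand above 50 N or contact force between carrier and plain_stand above 50 N).
It fails at once if the carrier is tilted by more than 0.2 rad (angle between carrier's own z axis and vertical above 0.2 rad).
It fails at once if the carrier is set down (its underside less than 25 mm above the table) (height (world z) of carrier below 0.025 m).
It fails at once if a piece of fudge leaves the tray (distance between any of fudge_a, fudge_b and carrier above 0.07 m).
It fails at once if the jar, a roll or the lid is moved by more than 30 mm (distance of any of jar_between, tape_roll, spare_lid, ribbon_roll from where it was at the start of the episode above 0.03 m).
It also fails if it takes over 64 s, if anything falls off the work surface, if the arm or the gripper's body presses on something with over 40 N, if the wrist force passes 120 N, or if a joint passes its speed limit or range.

## Working session

There is one attempt and no reset: what is moved stays moved. The work goes in short steps, Python scripts to look and compute and a tool call to move; the robot and the scene stay as the last step left them, time stands still between calls to the robot, and variables do not carry over. Pictures are saved under pics/ and viewed, about 8 in all and at most 12, crops included, and the job is handed in when it is done.

Besides the shell and the picture viewer there is one more tool, called in YAML: its name, and indented under it one key for each argument. arm_command: Moves the arm, as the interface text tells. Its arguments: {"type":"object","properties":{"xyz":{"type":"array","items":{"type":"array","items":{"type":"number"}}},"turn":{"type":"array","items":{"type":"array","items":{"type":"number"}}},"gripper":{"type":"number"},"force":{"type":"number"}},"required":["xyz","turn"]}

```bash
mkdir -p pics; cat > h.py <<'E'
import numpy as np, cv2
from scipy.spatial.transform import Rotation as R
from plant import robot, read_camera, spotter
def Rm(p):
    o=np.asarray(p["orientation"],float)
    return o if o.shape==(3,3) else (R.from_rotvec(o).as_matrix() if o.size==3 else R.from_quat(o).as_matrix())
def cloud(p):
    z=p["z_map"]; v,u=np.mgrid[:400,:640]
    c=np.dstack([(u-p["cx"])/p["fx"]*z,(v-p["cy"])/p["fy"]*z,z])
    w=c@Rm(p).T+np.asarray(p["eye"]); w[z==0]=np.nan; return w
def save(n,im): cv2.imwrite("pics/"+n,im[...,::-1])
E
python3 - <<'E'
from h import *
np.set_printoptions(precision=3,suppress=True)
print(robot.read_state())
ims=[]
for n in("side","top"):
    p=read_camera(n); print(n,p["eye"],p["orientation"],p["fx"])
    W=cloud(p); ims.append(p["frame"])
    np.savez(n+"0.npz",W=W,f=p["frame"])
    for q in("carrier","carrier_grip","plain_stand","buffer_stand","jar_between","tape_roll","spare_lid","ribbon_roll"):
        for m in spotter.masks_of(p,q)[:2]:
            P=W[m["pixels"]];P=P[~np.isnan(P[:,0])]
            print(q,round(m["confidence"],2),np.round(m["centre"]),m["pixels"].sum(),np.nanpercentile(P,[2,50,98],axis=0).tolist() if len(P) else 0)
save("a.png",cv2.resize(np.vstack(ims),(480,600)))
save("side.png",ims[0])
save("top.png",ims[1])
E
```

```text
{'t': 0.0, 'q': array([ 1.187,  0.131,  1.489,  0.   ,  1.523, -0.085]), 'dq': array([ 0.   , -0.001,  0.001, -0.001, -0.   , -0.001]), 'joint_torque': array([  0.001, -55.983, -49.177,   0.077,   0.035,  -0.   ]), 'tool_pos': array([0.177, 0.573, 0.404]), 'orientation': array([-0.468, -3.106,  0.003]), 'force': array([-0.666, -0.1  , -1.251]), 'wrist_torque': array([-0.059,  0.023,  0.012]), 'opening': 0.09305114984743898}
side [ 0.213 -0.433  0.722] [-2.184  0.685 -0.292] 437.4023857431956
carrier 0.69 [181. 307.] 2432 [[0.49724693943937365, 0.2623106177394165, 0.006070755533832157], [0.6786227950472008, 0.2929968641459485, 0.049286982028528215], [0.7090257344161082, 0.3519670388808757, 0.16309823094955714]]
carrier 0.68 [175. 261.] 1912 [[0.5120056618239278, 0.26938414881871586, -8.825804184187103e-05], [0.5527390046968566, 0.31549765055364687, 0.108176067998206], [0.6260075861582808, 0.40623337157358075, 0.20846067090588372]]
carrier_grip 0.75 [173. 260.] 1953 [[0.5120337998911633, 0.26937189914505844, -0.00033912399206229124], [0.553661204874877, 0.31549833949011424, 0.108051507
[... 4006 characters left out ...]
4368063198]]
spare_lid 0.55 [260. 368.] 593 [[0.43593872786011784, -0.0009898687046727178, 0.0012396674709347132], [0.46776441866155416, 0.029940534882420378, 0.01193970461644367], [0.4988808877614046, 0.060206292870449124, 0.016020251853851555]]
ribbon_roll 0.83 [269. 298.] 427 [[0.42613757611304764, 0.1922110516748513, -0.00243531668499973], [0.4537579183802115, 0.22117632648200214, 0.023476654614604575], [0.48336195411088706, 0.24903103668591886, 0.026819091324735568]]
ribbon_roll 0.38 [222. 243.] 1525 [[0.5159657914172622, 0.27042641652769456, 0.05624266812552192], [0.5585374914112937, 0.3192239228501126, 0.16403430042045958], [0.6246172284001957, 0.3799171458903219, 0.2098432779219999]]
```

View pics/a.png

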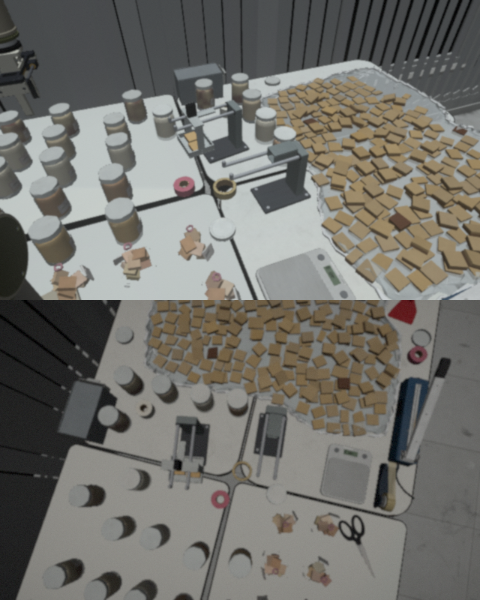

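```bash
python3 - <<'E'
from h import *
np.set_printoptions(precision=4,suppress=True)
def box(n,P):
    r=cv2.minAreaRect((P[:,:2]*1000).astype(np.float32)); print(n,len(P),"c",np.round(r[0],1),"sz",np.round(r[1],1),"ang",round(r[2],2),"medz",round(np.median(P[:,2]),4))
for n in("top","side"):
    W=np.load(n+"0.npz")["W"].reshape(-1,3); W=W[~np.isnan(W[:,0])]
    def s(x0,x1,y0,y1,z0,z1):
        return W[(W[:,0]>x0)&(W[:,0]<x1)&(W[:,1]>y0)&(W[:,1]<y1)&(W[:,2]>z0)&(W[:,2]<z1)]
    print(n)
    box("grip",s(.48,.66,.24,.4,.203,.216))
    box("cross+tongue+prongs",s(.45,.66,.24,.42,.150,.172))
    box("plain post",s(.65,.76,.22,.4,.158,.168))
    box("buf post",s(.69,.8,-.05,.15,.157,.168))
    box("buf box",s(.58,.8,-.05,.15,.175,.185))
    for nm,(y0,y1,xa) in dict(plain=(.24,.42,.67),buf=(-.05,.15,.61)).items():
        P=s(.44,xa,y0,y1,.148,.180)
        # cross profile
        for x in np.arange(.46,xa,.02):
            Q=P[(abs(P[:,0]-x)<.01)]
            if len(Q): print(nm,round(x,3),len(Q),np.round(np.sort(Q[:,1])[::max(1,len(Q)//10)],3),round(np.percentile(Q[:,2],90),3))
E
```

```text
top
grip 110 c [556.1 326.7] sz [16.5 28.3] ang 85.95 medz 0.209
cross+tongue+prongs 1337 c [574.6 325.3] sz [111.6 173.4] ang 86.27 medz 0.1638
plain post 374 c [679.8 309.5] sz [64.7 61.3] ang 88.23 medz 0.1613
buf post 329 c [708.8  33.8] sz [64.5 45.8] ang 82.0 medz 0.1616
buf box 534 c [669.3  41.8] sz [40.  69.2] ang 79.03 medz 0.1794
plain 0.48 8 [0.302 0.302 0.304 0.304 0.305 0.307 0.307 0.309] 0.17
plain 0.5 88 [0.3   0.301 0.303 0.304 0.306 0.309 0.35  0.352 0.353 0.355 0.357] 0.172
plain 0.52 83 [0.298 0.299 0.3   0.302 0.305 0.307 0.349 0.35  0.352 0.354 0.356] 0.161
plain 0.54 225 [0.271 0.277 0.285 0.292 0.299 0.305 0.314 0.335 0.349 0.354 0.373] 0.167
plain 0.56 334 [0.27  0.279 0.29  0.299 0.308 0.316 0.348 0.355 0.364 0.373 0.381] 0.168
plain 0.58 175 [0.291 0.294 0.298 0.315 0.32  0.326 0.331 0.345 0.35  0.364 0.378] 0.167
plain 0.6 164 [0.289 0.291 0.296 0.313 0.317 0.321 0.326 0.329 0.339 0.343 0.348] 0.167
plain 0.62 159 [0.286 0.289 0.294 0.311 0.315 0.318 0.322 0.326 0.337 0.34  0.343] 0.167
plain 0.64 78 [0.285 0.286 0.287 0.289 0.291 0.294 0.335 0.337 0.337 0
[... 1721 characters left out ...]
288 0.289 0.292 0.335 0.337 0.338 0.342] 0.16
plain 0.66 68 [0.282 0.284 0.285 0.286 0.287 0.291 0.332 0.334 0.335 0.336 0.337 0.34 ] 0.16
buf 0.5 19 [0.043 0.043 0.044 0.044 0.045 0.045 0.045 0.045 0.045 0.046 0.046 0.047
 0.048 0.048 0.048 0.048 0.048 0.049 0.049] 0.17
buf 0.52 127 [0.039 0.042 0.043 0.044 0.045 0.047 0.09  0.092 0.093 0.095 0.097] 0.17
buf 0.54 116 [0.034 0.037 0.039 0.04  0.042 0.044 0.087 0.089 0.09  0.092 0.095] 0.16
buf 0.56 105 [0.031 0.034 0.035 0.036 0.037 0.041 0.084 0.085 0.087 0.088 0.091] 0.16
buf 0.58 107 [0.027 0.03  0.03  0.032 0.033 0.036 0.079 0.081 0.083 0.084 0.087] 0.16
buf 0.6 107 [0.023 0.026 0.027 0.028 0.03  0.033 0.076 0.077 0.079 0.08  0.082] 0.16
```

```bash
python3 - <<'E'
from h import *
def fit(P):
    c=P[:,:2].mean(0);k=np.polyfit(P[:,0],P[:,1],1);return k
for n in("top","side"):
    W=np.load(n+"0.npz")["W"].reshape(-1,3); W=W[~np.isnan(W[:,0])]
    def s(x0,x1,y0,y1,z0,z1):
        return W[(W[:,0]>x0)&(W[:,0]<x1)&(W[:,1]>y0)&(W[:,1]<y1)&(W[:,2]>z0)&(W[:,2]<z1)]
    print(n)
    T=s(.58,.64,.305,.335,.163,.172); r=cv2.minAreaRect((T[:,:2]*1000).astype(np.float32)); print("tongue",len(T),r,"fit",np.degrees(np.arctan(fit(T)[0])),"tip",T[:,0].max())
    C=s(.52,.58,.25,.4,.1635,.172); r=cv2.minAreaRect((C[:,:2]*1000).astype(np.float32)); print("cross",len(C),r)
    for nm,(x0,x1,yl,yr,sl) in dict(plain=(.5,.66,.3285,.3285,-.106),buf=(.53,.62,.0749,.0749,-.194)).items():
        for d in(-.025,.025):
            P=s(x0,x1,-.05,.42,.154,.1625); yc=yl+d+sl*(P[:,0]-.5); P=P[abs(P[:,1]-yc)<.009]
            k=fit(P); print(nm,d,len(P),"y@.55",round(np.polyval(k,.55),4),"deg",round(np.degrees(np.arctan(k[0])),2))
        E=s(.47,.56,yl-.06,yl+.06,.165,.18);E=E[E[:,0]<.54 if nm=="buf" else E[:,0]<.52]; print("ends",len(E),E.min(0),E.max(0),E.mean(0))
    O=s(.25,.8,-.15,.5,.04,.5); 
    import collections
    g=collections.defaultdict(float)
    for p in O:
        k=(round(p[0]/.05),round(p[1]/.05)); g[k]=max(g[k],p[2])
    print({(round(a*.05,2),round(b*.05,2)):round(z,2) for (a,b),z in sorted(g.items())})
E
```

```text
top
tongue 194 ((604.884765625, 321.1723937988281), (20.449214935302734, 50.64513397216797), 85.7016830444336) fit -5.681038354616279 tip 0.63042053608321
cross 485 ((560.8843994140625, 325.9373779296875), (110.41809844970703, 38.8406982421875), 83.84740447998047)
plain -0.025 248 y@.55 0.2988 deg -6.36
plain 0.025 248 y@.55 0.3488 deg -6.29
ends 35 [0.48641915 0.30177606 0.16622786] [0.50083481 0.3603001  0.17328148] [0.4936363  0.33217263 0.16996868]
buf -0.025 179 y@.55 0.0399 deg -11.07
buf 0.025 171 y@.55 0.0908 deg -11.05
ends 32 [0.50936174 0.04226921 0.16605617] [0.52623858 0.10056074 0.17386647] [0.51793265 0.07175816 0.16981297]
{(0.25, -0.1): np.float64(0.05), (0.25, 0.05): np.float64(0.08), (0.25, 0.1): np.float64(0.11), (0.25, 0.15): np.float64(0.12), (0.25, 0.2): np.float64(0.12), (0.25, 0.25): np.float64(0.12), (0.25, 0.3): np.float64(0.12), (0.3, 0.15): np.float64(0.12), (0.3, 0.2): np.float64(0.11), (0.3, 0.25): np.float64(0.12), (0.3, 0.3): np.float64(0.12), (0.3, 0.35): np.float64(0.11), (0.3, 0.4): np.float64(0.12), (0.3, 0.45): np.float64(0.12), (0.35, -0.15): np
[... 4211 characters left out ...]
: np.float64(0.16), (0.65, 0.3): np.float64(0.17), (0.65, 0.35): np.float64(0.17), (0.7, 0.0): np.float64(0.18), (0.7, 0.05): np.float64(0.18), (0.7, 0.25): np.float64(0.13), (0.7, 0.3): np.float64(0.16), (0.7, 0.35): np.float64(0.16), (0.75, 0.0): np.float64(0.16), (0.75, 0.05): np.float64(0.16), (0.75, 0.1): np.float64(0.11), (0.75, 0.15): np.float64(0.12), (0.75, 0.2): np.float64(0.11), (0.75, 0.25): np.float64(0.11), (0.75, 0.3): np.float64(0.11), (0.75, 0.45): np.float64(0.04), (0.75, 0.5): np.float64(0.04), (0.8, 0.1): np.float64(0.11), (0.8, 0.15): np.float64(0.11), (0.8, 0.2): np.float64(0.11), (0.8, 0.25): np.float64(0.11), (0.8, 0.3): np.float64(0.11), (0.8, 0.4): np.float64(0.08)}
```

```bash
python3 - <<'E'
from h import *
for n in("top","side"):
    W=np.load(n+"0.npz")["W"].reshape(-1,3); W=W[~np.isnan(W[:,0])]
    for b in((.33,.46,.36,.5),(.46,.62,.41,.55),(.33,.45,-.06,.07),(.2,.36,.1,.4)):
        P=W[(W[:,0]>b[0])&(W[:,0]<b[1])&(W[:,1]>b[2])&(W[:,1]<b[3])&(W[:,2]>.05)]
        if len(P): print(n,b,P.min(0).round(3),P.max(0).round(3))
s=robot.read_state(); print(R.from_rotvec(s["orientation"]).as_matrix().round(3))
E
```

```text
top (0.33, 0.46, 0.36, 0.5) [0.33  0.391 0.05 ] [0.382 0.461 0.116]
top (0.46, 0.62, 0.41, 0.55) [0.492 0.46  0.05 ] [0.562 0.53  0.117]
top (0.33, 0.45, -0.06, 0.07) [ 0.347 -0.011  0.05 ] [0.401 0.037 0.103]
top (0.2, 0.36, 0.1, 0.4) [0.226 0.121 0.05 ] [0.36  0.4   0.118]
side (0.33, 0.46, 0.36, 0.5) [0.33  0.389 0.05 ] [0.382 0.461 0.115]
side (0.46, 0.62, 0.41, 0.55) [0.49  0.458 0.05 ] [0.56  0.531 0.116]
side (0.33, 0.45, -0.06, 0.07) [ 0.346 -0.013  0.05 ] [0.395 0.039 0.104]
side (0.2, 0.36, 0.1, 0.4) [0.224 0.12  0.05 ] [0.36  0.4   0.115]
[[-0.956  0.294 -0.   ]
 [ 0.294  0.956 -0.   ]
 [ 0.    -0.    -1.   ]]
```

arm_command:
  xyz:
    - [3.79, -2.47, 0.16]
    - [3.79, -2.47, 0.16]
    - [3.79, -2.47, 0.16]
    - [3.79, -2.47, 0.16]
    - [3.79, -2.47, 0.16]
    - [3.79, -2.47, 0.16]
    - [3.79, -2.47, 0.16]
    - [3.79, -2.47, 0.16]
    - [3.79, -2.47, 0.16]
    - [3.79, -2.47, 0.16]
    - [0, 0, 0]
    - [0, 0, 0]
  turn:
    - [0, 0, 0.0194]
    - [0, 0, 0.0194]
    - [0, 0, 0.0194]
    - [0, 0, 0.0194]
    - [0, 0, 0.0194]
    - [0, 0, 0.0194]
    - [0, 0, 0.0194]
    - [0, 0, 0.0194]
    - [0, 0, 0.0194]
    - [0, 0, 0.0194]
    - [0, 0, 0]
    - [0, 0, 0]
  gripper: 6

```text
t: 2.4
tool_pos: [0.5554, 0.3266, 0.4205]
orientation: [-0.165, -3.136, -0.0]
force: [0.0, -0.6, 0.1]
opening: 0.0602
```

arm_command:
  xyz:
    - [0, 0, -1.5]
    - [0, 0, -1.5]
    - [0, 0, -1.5]
    - [0, 0, -1.0]
    - [0, 0, -0.8]
    - [0, 0, 0]
  turn:
    - [0, 0, 0]
    - [0, 0, 0]
    - [0, 0, 0]
    - [0, 0, 0]
    - [0, 0, 0]
    - [0, 0, 0]

```text
t: 3.15
tool_pos: [0.5555, 0.3263, 0.3569]
orientation: [-0.165, -3.136, 0.001]
force: [-0.9, 0.3, 0.4]
opening: 0.0603
```

```bash
python3 - <<'E'
from h import *
a=read_camera("side");b=read_camera("top"); 
for p in(a,b):
    Rw=Rm(p).T@(np.array([.556,.326,.19])-np.asarray(p["eye"])); print(p["fx"]*Rw[0]/Rw[2]+p["cx"],p["fy"]*Rw[1]/Rw[2]+p["cy"])
i=[]
for p in(a,b):
    c=Rm(p).T@(np.array([.556,.326,.19])-np.asarray(p["eye"])); u=int(p["fx"]*c[0]/c[2]+p["cx"]);v=int(p["fy"]*c[1]/c[2]+p["cy"])
    i.append(cv2.resize(p["frame"][v-60:v+60,u-60:u+60],(400,400),interpolation=2))
save("g.png",np.hstack(i)); print(robot.read_state()["tool_pos"],robot.read_state()["force"])
E
```

```text
254.71581668993267 146.0785320336121
237.2688308255597 219.4724618520203
[0.55578604 0.32645132 0.35824901] [ 0.0963228  -0.14507997  0.84189333]
```

View pics/g.png

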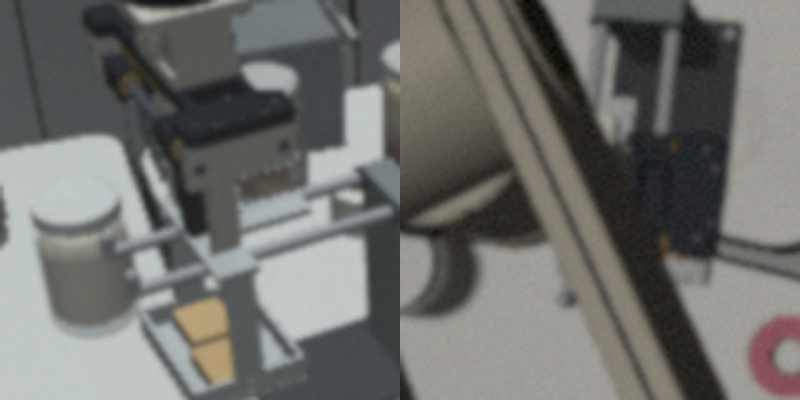

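The side crop (left) shows the gripper straddling the black block above the crosspiece, around (220,230), with the fudge in the tray below. I'll close on it.

arm_command:
  xyz:
    - [0, 0, 0]
    - [0, 0, 0]
    - [0, 0, 0]
    - [0, 0, 0]
    - [0, 0, 0]
    - [0, 0, 0]
    - [0, 0, 0]
  turn:
    - [0, 0, 0]
    - [0, 0, 0]
    - [0, 0, 0]
    - [0, 0, 0]
    - [0, 0, 0]
    - [0, 0, 0]
    - [0, 0, 0]
  gripper: 0
  force: 45

```text
t: 4.12
tool_pos: [0.5556, 0.3265, 0.3578]
orientation: [0.164, 3.137, 0.0]
force: [-0.4, 0.7, 0.1]
opening: 0.0158
```

arm_command:
  xyz:
    - [0, 0, 0.3]
    - [0, 0, 0.6]
    - [0, 0, 0.9]
    - [0, 0, 0.9]
    - [0, 0, 0.9]
    - [0, 0, 0.9]
    - [0, 0, 0.4]
    - [0, 0, 0.1]
    - [0, 0, 0]
    - [0, 0, 0]
  turn:
    - [0, 0, 0]
    - [0, 0, 0]
    - [0, 0, 0]
    - [0, 0, 0]
    - [0, 0, 0]
    - [0, 0, 0]
    - [0, 0, 0]
    - [0, 0, 0]
    - [0, 0, 0]
    - [0, 0, 0]

```text
t: 5.38
tool_pos: [0.5555, 0.3264, 0.4072]
orientation: [-0.164, -3.137, 0.001]
force: [-0.7, 0.1, -4.3]
opening: 0.0157
```

```bash
python3 - <<'E'
from h import *
a=read_camera("side")
save("l.png",cv2.resize(a["frame"][90:240,190:350],(640,600),interpolation=2))
np.savez("l.npz",W=cloud(a)); print(robot.read_state()["force"],robot.read_state()["wrist_torque"])
E
```

```text
[ 0.13910605 -0.27589597 -3.53692314] [ 0.05859291  0.05796994 -0.04118201]
```

View pics/l.png

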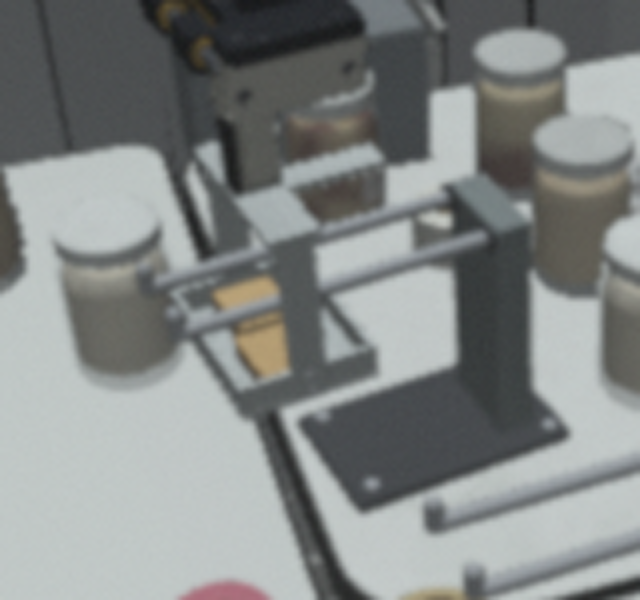

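arm_command:
  xyz:
    - [-0.4, 0.04, 0]
    - [-0.9, 0.09, 0]
    - [-1.4, 0.14, 0]
    - [-1.6, 0.16, 0]
    - [-1.7, 0.17, 0]
    - [-1.7, 0.17, 0]
    - [-1.6, 0.16, 0]
    - [-1.4, 0.13, 0]
    - [-0.9, 0.09, 0]
    - [-0.4, 0.04, 0]
    - [0, 0, 0]
    - [0, 0, 0]
  turn:
    - [0, 0, 0]
    - [0, 0, 0]
    - [0, 0, 0]
    - [0, 0, 0]
    - [0, 0, 0]
    - [0, 0, 0]
    - [0, 0, 0]
    - [0, 0, 0]
    - [0, 0, 0]
    - [0, 0, 0]
    - [0, 0, 0]
    - [0, 0, 0]

```text
t: 6.92
tool_pos: [0.4359, 0.3382, 0.4077]
orientation: [0.165, 3.137, -0.0]
force: [-0.3, 0.3, -3.7]
opening: 0.0158
```

arm_command:
  xyz:
    - [0, 0, 0.3]
    - [0, 0, 0.7]
    - [0, 0, 1.0]
    - [0, 0, 1.0]
    - [0, 0, 1.0]
    - [0, 0, 0.7]
    - [0, 0, 0.3]
    - [0, 0, 0]
  turn:
    - [0, 0, 0]
    - [0, 0, 0]
    - [0, 0, 0]
    - [0, 0, 0]
    - [0, 0, 0]
    - [0, 0, 0]
    - [0, 0, 0]
    - [0, 0, 0]

```text
t: 7.92
tool_pos: [0.4356, 0.3383, 0.4578]
orientation: [0.164, 3.137, 0.0]
force: [1.2, 0.6, -3.0]
opening: 0.0158
```

arm_command:
  xyz:
    - [0.12, -0.8, 0]
    - [0.12, -1.8, 0]
    - [0.12, -2.8, 0]
    - [0.12, -3.2, 0]
    - [0.12, -3.3, 0]
    - [0.12, -3.3, 0]
    - [0.12, -3.2, 0]
    - [0.12, -2.8, 0]
    - [0.12, -2.0, 0]
    - [0.12, -1.4, 0]
    - [0.12, -0.8, 0]
    - [0, 0, 0]
  turn:
    - [0, 0, -0.0079]
    - [0, 0, -0.0079]
    - [0, 0, -0.0079]
    - [0, 0, -0.0079]
    - [0, 0, -0.0079]
    - [0, 0, -0.0079]
    - [0, 0, -0.0079]
    - [0, 0, -0.0079]
    - [0, 0, -0.0079]
    - [0, 0, -0.0079]
    - [0, 0, -0.0079]
    - [0, 0, 0]

```text
t: 9.43
tool_pos: [0.4488, 0.084, 0.4577]
orientation: [-0.302, -3.127, -0.0]
force: [0.6, 0.3, -3.6]
opening: 0.0157
```

```bash
python3 - <<'E'
from h import *
ims=[]
s=robot.read_state();print(s["tool_pos"],s["orientation"],s["force"])
T=s["tool_pos"]
for n in("side","top"):
    p=read_camera(n);W=cloud(p); ims.append(p["frame"]);np.savez(n+"1.npz",W=W)
    V=W.reshape(-1,3);V=V[~np.isnan(V[:,0])]
    d=V-T; ps=-np.radians(11); c,sn=np.cos(ps),np.sin(ps)
    x=d[:,0]*c+d[:,1]*sn; y=-d[:,0]*sn+d[:,1]*c
    m=(x>.022)&(x<.1)&(abs(y)<.03)&(abs(d[:,2]+.191)<.012)
    P=V[m]; print(n,m.sum(),"z top of tongue",np.median(P[:,2]),P[:,2].std())
    for a in np.arange(.03,.08,.01):
        k=m&(abs(x-a)<.005); print(round(a,3),k.sum(),np.round([y[k].min(),np.median(y[k]),y[k].max(),np.median(V[k,2])],4) if k.any() else "")
    print("tip",x[m].max(), np.sort(x[m])[-5:])
save("m.png",np.hstack([cv2.resize(ims[0][100:300,200:400],(400,400)),cv2.resize(ims[1][120:300,270:450],(400,400))]))
E
```

```text
[0.44882982 0.08396468 0.45770631] [-3.02087452e-01 -3.12700080e+00 -1.37421067e-04] [ 0.62397911  0.2598714  -3.55058955]
side 297 z top of tongue 0.26511094497893667 0.0015947703176367335
0.03 54 [-0.0113 -0.004   0.009   0.265 ]
0.04 58 [-0.0106 -0.0023  0.0108  0.2648]
0.05 59 [-0.0113 -0.0029  0.0096  0.2652]
0.06 52 [-0.0115 -0.0028  0.0107  0.2651]
0.07 54 [-0.0103 -0.0039  0.0102  0.2651]
tip 0.07524490364116372 [0.07460162 0.07471464 0.07479915 0.07491206 0.0752449 ]
top 0 z top of tongue nan nan
0.03 0 
0.04 0 
0.05 0 
0.06 0 
0.07 0
  return _methods._mean(a, axis=axis, dtype=dtype,
  ret = ret.dtype.type(ret / rcount)
  ret = _var(a, axis=axis, dtype=dtype, out=out, ddof=ddof,
  arrmean = um.true_divide(arrmean, div, out=arrmean,
  ret = ret.dtype.type(ret / rcount)
Traceback (most recent call last):
ValueError: zero-size array to reduction operation maximum which has no identity
```

arm_command:
  xyz:
    - [0, 0, -0.3]
    - [0, 0, -0.7]
    - [0, 0, -0.9]
    - [0, 0, -0.9]
    - [0, 0, -0.9]
    - [0, 0, -0.5]
    - [0, 0, -0.3]
    - [0, 0, 0]
    - [0, 0, 0]
  turn:
    - [0, 0, 0]
    - [0, 0, 0]
    - [0, 0, 0]
    - [0, 0, 0]
    - [0, 0, 0]
    - [0, 0, 0]
    - [0, 0, 0]
    - [0, 0, 0]
    - [0, 0, 0]

```text
t: 10.65
tool_pos: [0.4489, 0.0843, 0.4131]
orientation: [0.301, 3.127, 0.0]
force: [-0.0, 0.1, -3.5]
opening: 0.0158
```

arm_command:
  xyz:
    - [0.39, -0.076, 0]
    - [0.78, -0.152, 0]
    - [1.17, -0.227, 0]
    - [1.17, -0.227, 0]
    - [1.17, -0.227, 0]
    - [1.17, -0.227, 0]
    - [1.17, -0.227, 0]
    - [1.17, -0.227, 0]
    - [0.78, -0.152, 0]
    - [0.36, -0.07, 0]
    - [0, 0, 0]
    - [0, 0, 0]
  turn:
    - [0, 0, 0]
    - [0, 0, 0]
    - [0, 0, 0]
    - [0, 0, 0]
    - [0, 0, 0]
    - [0, 0, 0]
    - [0, 0, 0]
    - [0, 0, 0]
    - [0, 0, 0]
    - [0, 0, 0]
    - [0, 0, 0]
    - [0, 0, 0]

```text
t: 12.15
tool_pos: [0.5419, 0.0663, 0.4128]
orientation: [-0.301, -3.127, -0.0]
force: [0.1, -0.5, -3.4]
opening: 0.0158
```

```bash
cat > look.py <<'E'
from h import *
import sys
s=robot.read_state();T=s["tool_pos"];print(T,s["orientation"],s["force"])
p=read_camera("side");V=cloud(p).reshape(-1,3);V=V[~np.isnan(V[:,0])]
O=np.array([.719,.0315]); ps=-np.radians(11); c,sn=np.cos(ps),np.sin(ps)
d=V[:,:2]-O; x=d[:,0]*c+d[:,1]*sn; y=-d[:,0]*sn+d[:,1]*c
dt=T[:2]-O; print("tool in stand",dt[0]*c+dt[1]*sn,-dt[0]*sn+dt[1]*c,"bar z",T[2]-.198)
tx=dt[0]*c+dt[1]*sn
zt=T[2]-.192
m=(x>tx+.02)&(x<min(tx+.09,-.087))&(abs(y)<.017)&(abs(V[:,2]-zt)<.01)
if m.any(): print("tongue",m.sum(),"y",np.percentile(y[m],[1,99]).round(4),"z",np.median(V[m,2]),"tip",x[m].max())
for q in(-.025,.025):
    k=(x>-.19)&(x<-.1)&(abs(y-q)<.009)&(abs(V[:,2]-.158)<.004); print("prong",k.sum(),y[k].mean(),V[k,2].max())
k=(abs(V[:,2]-.1795)<.003)&(x<-.03)&(abs(y)<.03); print("box y",np.percentile(y[k],[1,99]),"front x",np.percentile(x[k],1))
save(sys.argv[1],cv2.resize(p["frame"][130:290,270:430],(600,600),interpolation=2))
E
python3 look.py n.png
```

```text
[0.54190738 0.06627941 0.41276584] [-3.00517900e-01 -3.12707881e+00 -2.49493204e-05] [ 0.12011756 -0.53502882 -3.37335421]
tool in stand -0.1804751506539917 0.00034954898842187027 bar z 0.2147658373532027
tongue 264 y [-0.0106  0.01  ] z 0.2201007558538307 tip -0.10494205044623761
prong 163 -0.025680214654392332 0.16152087712514762
prong 126 0.023953664745898596 0.1614100720781776
box y [-0.01934296  0.02146772] front x -0.0856185402773587
```

View pics/n.png

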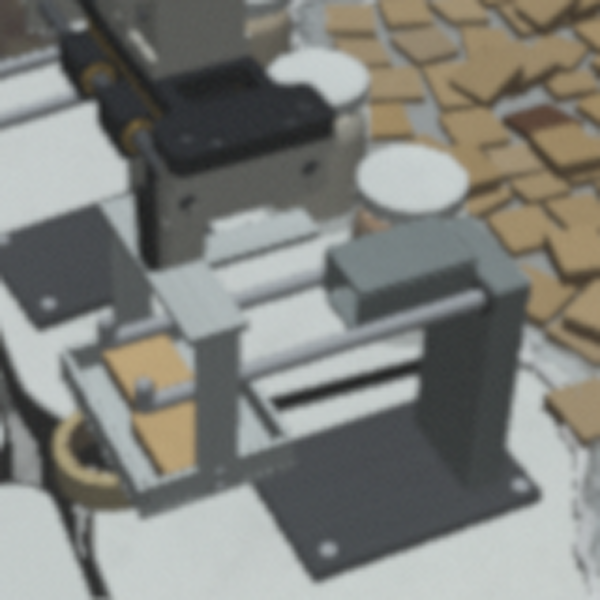

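The carrier is over the prongs, level and in line, with the tongue tip about 20 mm short of the box mouth. I'll lower it now.

arm_command:
  xyz:
    - [0, 0, -0.4]
    - [0, 0, -0.9]
    - [0, 0, -1.1]
    - [0, 0, -1.1]
    - [0, 0, -0.9]
    - [0, 0, -0.4]
    - [0, 0, -0.2]
    - [0, 0, 0]
    - [0, 0, 0]
  turn:
    - [0, 0, 0]
    - [0, 0, 0]
    - [0, 0, 0]
    - [0, 0, 0]
    - [0, 0, 0]
    - [0, 0, 0]
    - [0, 0, 0]
    - [0, 0, 0]
    - [0, 0, 0]

```text
t: 13.32
tool_pos: [0.5422, 0.0662, 0.3632]
orientation: [0.301, 3.126, 0.0]
force: [-0.8, -0.2, -3.7]
opening: 0.0157
```

arm_command:
  xyz:
    - [0, 0, -0.1]
    - [0, 0, -0.1]
    - [0, 0, -0.1]
    - [0, 0, 0]
    - [0, 0, 0]
  turn:
    - [0, 0, 0]
    - [0, 0, 0]
    - [0, 0, 0]
    - [0, 0, 0]
    - [0, 0, 0]

```text
t: 13.95
tool_pos: [0.5421, 0.0662, 0.3597]
orientation: [-0.301, -3.127, 0.0]
force: [-0.1, -0.5, -3.1]
opening: 0.0157
```

arm_command:
  xyz:
    - [0, 0, -0.05]
    - [0, 0, -0.05]
    - [0, 0, 0]
    - [0, 0, 0]
  turn:
    - [0, 0, 0]
    - [0, 0, 0]
    - [0, 0, 0]
    - [0, 0, 0]

```text
t: 14.45
tool_pos: [0.5421, 0.0662, 0.3587]
orientation: [-0.301, -3.127, 0.0]
force: [1.5, 0.6, -3.9]
opening: 0.0155
```

arm_command:
  xyz:
    - [0, 0, -0.05]
    - [0, 0, 0]
    - [0, 0, 0]
  turn:
    - [0, 0, 0]
    - [0, 0, 0]
    - [0, 0, 0]

```text
t: 14.82
tool_pos: [0.5421, 0.0662, 0.3583]
orientation: [0.301, 3.127, -0.0]
force: [0.6, 0.1, -3.5]
opening: 0.0158
```

arm_command:
  xyz:
    - [0, 0, -0.05]
    - [0, 0, 0]
    - [0, 0, 0]
  turn:
    - [0, 0, 0]
    - [0, 0, 0]
    - [0, 0, 0]

```text
t: 15.2
tool_pos: [0.5421, 0.0662, 0.3578]
orientation: [0.301, 3.127, 0.0]
force: [-0.8, -0.3, -3.4]
opening: 0.0159
```

arm_command:
  xyz:
    - [0, 0, -0.05]
    - [0, 0, 0]
    - [0, 0, 0]
  turn:
    - [0, 0, 0]
    - [0, 0, 0]
    - [0, 0, 0]

```text
t: 15.58
tool_pos: [0.5421, 0.0662, 0.3577]
orientation: [0.301, 3.127, 0.0]
force: [-3.0, 0.1, 3.6]
opening: 0.0157
```

arm_command:
  xyz:
    - [0, 0, -0.05]
    - [0, 0, 0]
    - [0, 0, 0]
  turn:
    - [0, 0, 0]
    - [0, 0, 0]
    - [0, 0, 0]

```text
t: 15.95
tool_pos: [0.5421, 0.0662, 0.3577]
orientation: [0.301, 3.127, 0.0]
force: [-5.2, -0.3, 7.4]
opening: 0.0159
```

arm_command:
  xyz:
    - [0, 0, 0.04]
    - [0, 0, 0.04]
    - [0, 0, 0]
  turn:
    - [0, 0, 0]
    - [0, 0, 0]
    - [0, 0, 0]

```text
t: 16.32
tool_pos: [0.5422, 0.0662, 0.3577]
orientation: [0.301, 3.127, -0.0]
force: [-3.1, -0.2, 4.7]
opening: 0.0158
```

arm_command:
  xyz:
    - [0.15, -0.029, 0]
    - [0.3, -0.058, 0]
    - [0.4, -0.078, 0]
    - [0.4, -0.078, 0]
    - [0.4, -0.078, 0]
    - [0.4, -0.078, 0]
    - [0.4, -0.078, 0]
    - [0.2, -0.039, 0]
    - [0.1, -0.019, 0]
    - [0, 0, 0]
    - [0, 0, 0]
  turn:
    - [0, 0, 0]
    - [0, 0, 0]
    - [0, 0, 0]
    - [0, 0, 0]
    - [0, 0, 0]
    - [0, 0, 0]
    - [0, 0, 0]
    - [0, 0, 0]
    - [0, 0, 0]
    - [0, 0, 0]
    - [0, 0, 0]

```text
t: 17.7
tool_pos: [0.5693, 0.0611, 0.3577]
orientation: [-0.3, -3.126, -0.001]
force: [-7.5, 1.0, 7.5]
opening: 0.016
```

```bash
python3 look.py o.png
```

```text
[0.56930198 0.06114349 0.35773363] [-3.00188414e-01 -3.12600975e+00 -6.18865743e-04] [-7.46172284  1.02455225  7.52086134]
tool in stand -0.15260389282504244 0.0005351283871706178 bar z 0.15973362525143514
tongue 168 y [-0.0103  0.0062] z 0.16513096979018743 tip -0.08718444144840759
prong 146 -0.02591142527543992 0.16188856596283074
prong 56 0.024247780652047572 0.16136439688617887
box y [-0.02065024  0.01885445] front x -0.16755589772655494
```

arm_command:
  xyz:
    - [0, 0, 0.05]
    - [0, 0, 0.05]
    - [0, 0, 0]
    - [0, 0, 0]
  turn:
    - [0, 0, 0]
    - [0, 0, 0]
    - [0, 0, 0]
    - [0, 0, 0]

```text
t: 18.25
tool_pos: [0.5696, 0.0607, 0.3579]
orientation: [-0.301, -3.127, 0.0]
force: [1.2, -0.1, -3.3]
opening: 0.0157
```

arm_command:
  xyz:
    - [0, 0, -0.03]
    - [0.12, -0.024, 0]
    - [0.125, -0.024, 0]
    - [0, 0, 0]
  turn:
    - [0, 0, 0]
    - [0, 0, 0]
    - [0, 0, 0]
    - [0, 0, 0]

```text
t: 18.75
tool_pos: [0.5722, 0.0603, 0.3582]
orientation: [0.301, 3.127, -0.0]
force: [0.3, 0.4, -3.5]
opening: 0.0157
```

arm_command:
  xyz:
    - [0, 0, -0.03]
    - [0.12, -0.024, 0]
    - [0.125, -0.024, 0]
    - [0, 0, 0]
  turn:
    - [0, 0, 0]
    - [0, 0, 0]
    - [0, 0, 0]
    - [0, 0, 0]

```text
t: 19.25
tool_pos: [0.5746, 0.0599, 0.3579]
orientation: [0.301, 3.127, -0.0]
force: [-0.2, -1.4, -3.6]
opening: 0.0154
```

arm_command:
  xyz:
    - [0, 0, -0.03]
    - [0.12, -0.024, 0]
    - [0.125, -0.024, 0]
    - [0, 0, 0]
  turn:
    - [0, 0, 0]
    - [0, 0, 0]
    - [0, 0, 0]
    - [0, 0, 0]

```text
t: 19.75
tool_pos: [0.5771, 0.0594, 0.3578]
orientation: [0.301, 3.127, 0.0]
force: [-1.6, 0.3, -0.9]
opening: 0.0161
```

arm_command:
  xyz:
    - [0.12, -0.024, 0]
    - [0.125, -0.024, 0]
    - [0, 0, 0]
  turn:
    - [0, 0, 0]
    - [0, 0, 0]
    - [0, 0, 0]

```text
t: 20.12
tool_pos: [0.5795, 0.0589, 0.3578]
orientation: [0.301, 3.127, 0.0]
force: [-2.7, 0.3, 0.3]
opening: 0.0158
```

arm_command:
  xyz:
    - [0.12, -0.024, 0.01]
    - [0.125, -0.024, 0]
    - [0, 0, 0]
  turn:
    - [0, 0, 0]
    - [0, 0, 0]
    - [0, 0, 0]

```text
t: 20.5
tool_pos: [0.582, 0.0584, 0.3578]
orientation: [0.301, 3.127, -0.0]
force: [-2.1, 0.5, 0.3]
opening: 0.0156
```

arm_command:
  xyz:
    - [0.12, -0.024, 0.01]
    - [0.125, -0.024, 0]
    - [0, 0, 0]
  turn:
    - [0, 0, 0]
    - [0, 0, 0]
    - [0, 0, 0]

```text
t: 20.88
tool_pos: [0.5844, 0.0579, 0.3578]
orientation: [0.301, 3.127, -0.0]
force: [-2.0, 0.2, 1.0]
opening: 0.0158
```

arm_command:
  xyz:
    - [0.12, -0.024, 0.01]
    - [0.125, -0.024, 0]
    - [0, 0, 0]
  turn:
    - [0, 0, 0]
    - [0, 0, 0]
    - [0, 0, 0]

```text
t: 21.25
tool_pos: [0.5869, 0.0574, 0.3578]
orientation: [0.301, 3.127, -0.0]
force: [-0.1, 0.5, -1.5]
opening: 0.0157
```

arm_command:
  xyz:
    - [0.12, -0.024, -0.01]
    - [0.125, -0.024, 0]
    - [0, 0, 0]
  turn:
    - [0, 0, 0]
    - [0, 0, 0]
    - [0, 0, 0]

```text
t: 21.62
tool_pos: [0.5893, 0.057, 0.3578]
orientation: [0.301, 3.127, 0.0]
force: [-1.3, 0.5, -2.3]
opening: 0.0159
```

arm_command:
  xyz:
    - [0.12, -0.024, -0.01]
    - [0.125, -0.024, 0]
    - [0, 0, 0]
  turn:
    - [0, 0, 0]
    - [0, 0, 0]
    - [0, 0, 0]

```text
t: 22.0
tool_pos: [0.5918, 0.0565, 0.3578]
orientation: [0.301, 3.127, 0.0]
force: [-1.4, 0.4, -0.0]
opening: 0.0156
```

arm_command:
  xyz:
    - [0.12, -0.024, 0]
    - [0.125, -0.024, 0]
    - [0, 0, 0]
  turn:
    - [0, 0, 0]
    - [0, 0, 0]
    - [0, 0, 0]

```text
t: 22.38
tool_pos: [0.5942, 0.056, 0.3578]
orientation: [0.301, 3.127, 0.0]
force: [-1.6, 0.5, 1.3]
opening: 0.016
```

arm_command:
  xyz:
    - [0.12, -0.024, 0.01]
    - [0.125, -0.024, 0]
    - [0, 0, 0]
  turn:
    - [0, 0, 0]
    - [0, 0, 0]
    - [0, 0, 0]

```text
t: 22.75
tool_pos: [0.5963, 0.0557, 0.3578]
orientation: [-0.3, -3.126, -0.0]
force: [-6.6, 0.5, 2.5]
opening: 0.0158
```

arm_command:
  xyz:
    - [0.05, -0.01, 0.01]
    - [0, 0, 0]
    - [0, 0, 0]
  turn:
    - [0, 0, 0]
    - [0, 0, 0]
    - [0, 0, 0]

```text
t: 23.12
tool_pos: [0.5965, 0.0557, 0.3578]
orientation: [-0.3, -3.125, -0.0]
force: [-7.7, 1.4, 2.9]
opening: 0.0158
```

arm_command:
  xyz:
    - [0.08, -0.016, 0.01]
    - [0, 0, 0]
    - [0, 0, 0]
  turn:
    - [0, 0, 0]
    - [0, 0, 0]
    - [0, 0, 0]

```text
t: 23.5
tool_pos: [0.5972, 0.0556, 0.3578]
orientation: [-0.3, -3.124, -0.0]
force: [-10.8, 2.0, 3.7]
opening: 0.016
```

arm_command:
  xyz:
    - [0.05, -0.01, 0.03]
    - [0, 0, 0]
    - [0, 0, 0]
  turn:
    - [0, 0, 0]
    - [0, 0, 0]
    - [0, 0, 0]

```text
t: 23.88
tool_pos: [0.5975, 0.0555, 0.3579]
orientation: [-0.3, -3.124, -0.0]
force: [-10.3, 2.1, 3.3]
opening: 0.016
```

arm_command:
  xyz:
    - [0.07, -0.014, 0.01]
    - [0, 0, 0]
    - [0, 0, 0]
  turn:
    - [0, 0, 0]
    - [0, 0, 0]
    - [0, 0, 0]

```text
t: 24.25
tool_pos: [0.598, 0.0554, 0.3579]
orientation: [-0.3, -3.123, -0.0]
force: [-12.0, 2.5, 4.3]
opening: 0.0158
```

arm_command:
  xyz:
    - [0.04, -0.008, 0]
    - [0, 0, 0]
    - [0, 0, 0]
    - [0, 0, 0]
    - [0, 0, 0]
    - [0, 0, 0]
    - [0, 0, 0]
    - [0, 0, 0]
    - [0, 0, 0]
    - [0, 0, 0]
    - [0, 0, 0]
  turn:
    - [0, 0, 0]
    - [0, 0, 0]
    - [0, 0, 0]
    - [0, 0, 0]
    - [0, 0, 0]
    - [0, 0, 0]
    - [0, 0, 0]
    - [0, 0, 0]
    - [0, 0, 0]
    - [0, 0, 0]
    - [0, 0, 0]

```text
t: 25.62
tool_pos: [0.5983, 0.0554, 0.3579]
orientation: [-0.3, -3.122, -0.0]
force: [-13.5, 1.6, 4.5]
opening: 0.0159
```

```bash
python3 look.py p.png
```

```text
[0.59827603 0.0553724  0.35790358] [-2.99651265e-01 -3.12248628e+00 -1.38263727e-04] [-13.45218302   1.57415617   4.52823368]
tool in stand -0.1230609999642344 0.00039858192921164715 bar z 0.1599035760347839
tongue 57 y [-0.0106  0.0041] z 0.16520704086644622 tip -0.08725535870697838
prong 140 -0.02576626675736239 0.16155527849139495
prong 122 0.024175451166337795 0.16198998427123035
box y [-0.02133818  0.01600569] front x -0.1383738122568406
```

The push held at about 13.5 N total, so roughly 11 N on the buffer after drag. I'll ease off and release.

arm_command:
  xyz:
    - [-0.08, 0.016, 0.03]
    - [-0.08, 0.016, 0.03]
    - [0, 0, 0]
    - [0, 0, 0]
  turn:
    - [0, 0, 0]
    - [0, 0, 0]
    - [0, 0, 0]
    - [0, 0, 0]

```text
t: 26.18
tool_pos: [0.5971, 0.0555, 0.358]
orientation: [-0.3, -3.124, 0.0]
force: [-8.7, 1.1, -0.3]
opening: 0.0159
```

arm_command:
  xyz:
    - [0, 0, 0]
    - [0, 0, 0]
    - [0, 0, 0]
    - [0, 0, 0]
    - [0, 0, 0]
    - [0, 0, 0]
  turn:
    - [0, 0, 0]
    - [0, 0, 0]
    - [0, 0, 0]
    - [0, 0, 0]
    - [0, 0, 0]
    - [0, 0, 0]
  gripper: 6

```text
t: 26.92
tool_pos: [0.5979, 0.0553, 0.3591]
orientation: [0.301, 3.127, 0.0]
force: [0.2, 0.1, -0.5]
opening: 0.0598
```

arm_command:
  xyz:
    - [0, 0, 0.5]
    - [0, 0, 1]
    - [0, 0, 2]
    - [0, 0, 2]
    - [0, 0, 2]
    - [0, 0, 2]
    - [0, 0, 2]
    - [0, 0, 1]
    - [0, 0, 0]
    - [0, 0, 0]
  turn:
    - [0, 0, 0]
    - [0, 0, 0]
    - [0, 0, 0]
    - [0, 0, 0]
    - [0, 0, 0]
    - [0, 0, 0]
    - [0, 0, 0]
    - [0, 0, 0]
    - [0, 0, 0]
    - [0, 0, 0]

```text
t: 28.18
tool_pos: [0.5978, 0.0553, 0.483]
orientation: [-0.301, -3.126, 0.0]
force: [-0.7, 0.1, -0.2]
opening: 0.0598
```

```bash
python3 - <<'E'
from h import *
p=read_camera("side");V=cloud(p).reshape(-1,3);V=V[~np.isnan(V[:,0])]
O=np.array([.719,.0315]); ps=-np.radians(11); c,sn=np.cos(ps),np.sin(ps)
d=V[:,:2]-O; x=d[:,0]*c+d[:,1]*sn; y=-d[:,0]*sn+d[:,1]*c
k=(abs(V[:,2]-.209)<.005)&(x>-.2)&(x<-.05)&(abs(y)<.04); print("block top",k.sum(),np.percentile(x[k],[2,98]),np.percentile(y[k],[2,98]),np.median(V[k,2]))
k=(abs(V[:,2]-.166)<.003)&(x>-.142)&(x<-.105)&(abs(y)<.06); P=np.c_[x[k],y[k],np.ones(k.sum())]; print("cross",k.sum(),np.percentile(x[k],[1,99]),np.percentile(y[k],[1,99]),np.median(V[k,2]),"slopes",np.linalg.lstsq(P,V[k,2],rcond=None)[0])
k=(abs(V[:,2]-.166)<.003)&(x>-.106)&(x<-.087)&(abs(y)<.017);print("tongue",k.sum(),np.percentile(y[k],[1,99]))
save("q.png",cv2.resize(p["frame"][130:290,270:430],(600,600),interpolation=2)); print(robot.read_state()["force"])
E
```

```text
block top 117 [-0.1398767  -0.11169345] [-0.00934246  0.0064185 ] 0.20886558269261257
cross 465 [-0.14102115 -0.10643421] [-0.05538679  0.05378174] 0.16567991113062386 slopes [0.00341419 0.00140366 0.16607201]
tongue 70 [-0.01110856  0.00998654]
[-0.25402904 -0.3030227  -0.81142878]
```

View pics/q.png

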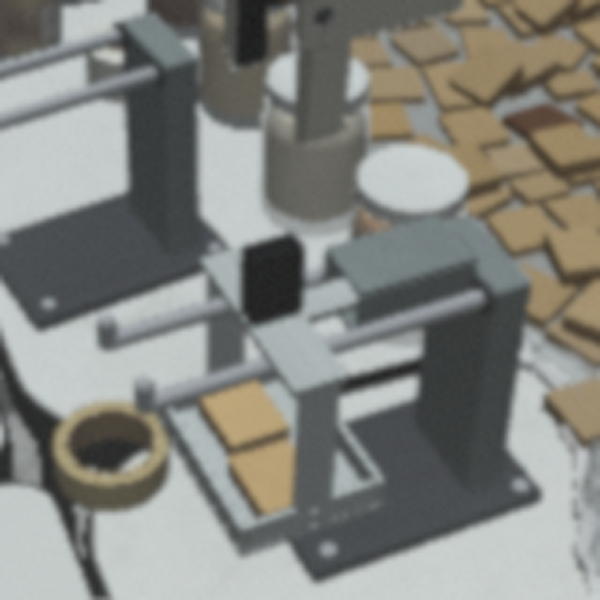

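The carrier hangs level with the tongue in the box and both fudge pieces in the tray at about (250,430). The gripper is clear, so I'll hand in.

```bash
python3 -c "
from plant import robot
print(robot.close_job())"
```

```text
the job is handed in; nothing more can be done
None
```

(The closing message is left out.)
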